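# Open the tight coffee jar in the one-handed jar holder

## Task

The lid of the square glass coffee jar is on tight, and the jar only spins along if you twist it on the bare worktop. Stand the jar upright and fully home in the square pocket of the jar holder, then unscrew the lid anticlockwise, about a sixth of a turn and stopping once it is free, and lift it off with the jar staying fully home. Finish while still holding the lid level and still, one to a few centimetres above the jar's mouth and centred over it, the gripper clear of the jar; leave the mug, the spoon and the spice jar where they are.

Things in the scene. Friction and masses are not known exactly. Their poses are not given: they have to be found in the camera images.
- jar: square amber glass jar with a blank paper label on each side, closed by the black lid. Body 60 x 60 mm (corners rounded, 12 mm) and 68 mm high, above it a round neck 50 mm across; 101.5 mm high with the lid on, 0.25 to 0.5 kg. Origin: centre of the foot; x, y along the sides (any quarter turn fits the pocket), z up. It spins with the lid when loose. May be carried by its body or by the tight lid.
- jar_mouth (a point): centre of the jar's open rim, on its axis, 96 mm above the foot. Between the shoulder (68 mm above the foot, its corners reach out farther than the lid) and the lid's lower edge (83.5 mm) there is only the neck: fingers turning round the lid must stay above the shoulder.
- lid: black ribbed round screw lid, 64 mm across, 18 mm high, 60 g, screwed tight on the jar. Origin: centre of its lower edge, 83.5 mm above the jar's foot while shut; z up. A sprung seal loads the thread: 0.6 to 1.2 N m to turn. Anticlockwise seen from above, relative to the jar, it rises about 1 mm and is free, to lift straight off, once turned 33 to 44 degrees (60 is a safe turn).
- lid_top (a point): centre of the lid's top, 18 mm above its lower edge. Inside, three lugs sit under three sloping thread flanges of the jar. Clockwise is blocked by stops from the start; anticlockwise it stays free to lift until, 85 to 96 degrees on, the lugs run against the next stops: turning past about 69 to 80 degrees while the lid is still down is too far.
- holder: grey one-handed jar holder, fixed to the worktop by four suction feet: 104 x 104 mm block (feet reach 75 mm from its middle, tabs 100 mm along the diagonals), top 36 mm above the worktop, with a square pocket. Origin: centre of its underside, on the worktop; x, y along the pocket's sides, z up.
- pocket (a point): centre of the pocket's floor, 10 mm above the worktop. The pocket is 64 mm square, rubber-lined, 26 mm deep, its mouth flared to about 74 mm; the jar stands in it with 2 mm of play each side and can turn only about 5 degrees either way before the walls brace it.
- mug: white mug with yellow bands standing between the work places, 86 mm across, 101 mm high, with a handle (120 mm over all, along its own y). Origin: centre of its underside. To be left alone.
- spoon: metal teaspoon lying on the worktop, 130 x 27 x 11 mm, long along its x. Origin: centre of its underside. To be left alone.
- spice_jar: round spice jar with a black cap, 41 mm across, 105 mm high, standing behind the mug. Origin: centre of its underside. To be left alone.
There are look-alikes about, which are no part of the job. Several things have the shape of the lid; the one meant has the colours described above. Leave any red look-alike of the jar alone.

How it is judged:
By the outcome, as a careful person would: the job done as asked, in the order asked, and still so for the second after the job is handed in, while the arm keeps its last pose, push and grip.
It also fails if it takes over 48 s, if anything falls off the work surface, if the arm or the gripper's body presses on something with over 40 N, if the wrist force passes 120 N, or if a joint passes its speed limit or range.

## Robot

A 7-joint arm with a two-finger parallel gripper is mounted at the origin on a cart in front of the work surface, level with it; the furniture and walls round the work are solid. World frame = base frame: x ahead of the robot, y to its left, z up, the work surface at z = 0. Lengths are in mm, angles in rad, forces in N, time in s.
With the tool pointing down it reaches from about 400 to 875 mm from the base axis. Payload 4.4 kg.
Tool frame: the origin (TCP) lies on the centre line of the jaws, within the pads' length; the fingertips stand 25 mm ahead of it and the grasp point (between the pads) lies 6 mm ahead of it (ctrl.finger_overhang is the distance from the TCP to the fingertips, in mm); z points along the fingers, y is the line along which they close (so a half turn about z gives the same grasp; the last joint's range is limited). The gripper opens to 85 mm and grips with 20 to 120 N. Pads are 22 mm wide; open, the fingers measure 114 mm over their backs; the gripper's body (76 mm by 85 mm) begins 54 mm behind the grasp point. The pads swing forward as they close: fully open they stand 13 mm farther back than shut.
Start: joints at [-1.191, 0.628, 0.038, 1.517, -0.027, 0.996, -0.02], TCP at [280.246, 586.498, 233.213] pointing down, gripper open.
Joint ranges: [-3.06, 3.06], [-0.37, 2.12], [-1.25, 1.32], [0.18, 2.47], [-1.1, 4.24], [0.23, 1.98], [-2.94, 2.94]. Speed limits (rad/s): [2.57, 2.57, 3.14, 3.14, 3.14, 3.14, 3.14].

## Interface

Orientations are given as [roll, pitch, yaw] about the fixed x, y, z axes, in that order (R = Rz(yaw) Ry(pitch) Rx(roll)).
In Python, from cell import ctrl gives the robot as it stands. The module is installed in compiled form; this text tells all that it offers.
- The arm moves only by the tool play_rows, never from a script. Its argument "targets" is a list of rows, each a list of 5 numbers: the closure, from 0 (fully open) to 1 (shut), then the shift along the tool's x, y, z in cm, then the turn about the tool's z in degrees. In form: [[gripper, dx, dy, dz, spin], ...]. A call has 1 to 10 rows; each row is the pose to reach, as a shift and turn from the pose commanded when the call began, along the tool's axes at that moment; what a row does not reach only later rows make up. A row lasts 1/10 s, in which the tool goes at most 50 mm and 8.59 degrees, less where a joint would pass 70% of its speed; a pose out of reach is approached as far as the arm can. A call with a gripper value outside its range is refused whole. The fingers move at their own pace and stop on an object; the grip force is fixed at half the most. Time passes only in rows, so rows that repeat a pose let the fingers close. It gives the time, the measured TCP pose, the force, the opening and the grip force at its end, in the units of the state.
- ctrl.read_state(): the state, without advancing time (a new reading comes with each control period).
- ctrl.get_image(name): name is "scene" or "side" or "wrist"; returns (picture, depth): 384x512x3 uint8, red, green, blue; 384x512 float32, mm along the optical axis (not along the pixel's ray), 0 where there is no reading.
- ctrl.calibration(name): a dict with "vfov" (degrees; the focal length in pixels is half the picture's height over the tangent of half this angle, whatever the lens; pixels are square), "cx", "cy" (the principal point, pixels), "extrinsics" (4x4, takes a point from camera to world coordinates); the wrist camera has in their place "mount" (4x4, takes a point from camera to tool coordinates, whose origin is the TCP and whose axes are the flange's). Camera axes: x right, y down, z forward; pixel columns grow to the right and rows downward; lengths in mm; the calibration is good to about 2 mm. A picture is of the moment at which its call begins: read the wrist's pose just before it. calibration takes no time and is no camera call.
- ctrl.finish_job(): hands the job in; it is judged then, once.
Trained networks look in the newest picture that a camera, given by its name, has taken for a name from the list of things; names that differ only in an ending like _2 or _b are one class to them, and where a whole thing is asked for, a point or a joint stands for the part that bears it (a point fixed in the world has none). Each returns a list of dicts, best first, with "confidence" (0 to 1); they miss things now and then, are a little off and sometimes report something else, mostly with a low value. They report only what shows in the picture. A call takes as long as a camera call. They do not tell look-alikes from the thing itself.
- ctrl.search_frame(camera, name): "bbox" ([left, top, right, bottom] in pixels, round what is visible of it).
- ctrl.trace(camera, name): "pixels" (384x512 bool, what is visible of it) and "bbox" ([left, top, right, bottom] in pixels, round what is visible of it).
The state is a dict: "clock": time; "qpos": joint angles; "qd": joint speeds; "tau": joint torques, N m; "eef_pos": TCP position; "tool_rot": TCP orientation; "force": force on the tool from outside, world axes, zero at the start; "torque": the same for the moment, N m; "width": finger opening in mm; "gripper_force": force on a finger pad.
Only numpy, scipy, OpenCV 4.12 (cv2) and the standard library are available. Lean on these libraries where they do the work, as an engineer would, in place of code of your own. Each camera call takes 0.05 s, during which the arm holds its last target. There are 200 camera calls.

## Working session

There is one attempt and no reset: what is moved stays moved. The work goes in short steps, Python scripts to look and compute and a tool call to move; the robot and the scene stay as the last step left them, time stands still between calls to the robot, and variables do not carry over. Pictures are saved under pics/ and viewed, at most 10 in all, crops included, and the job is handed in when it is done.

Besides the shell and the picture viewer there is one more tool, called after "Call:" as name(argument=value, ...) on one line, values as JSON. play_rows: Moves the arm, as the interface text tells. Its arguments: {"type":"object","properties":{"targets":{"type":"array"}},"required":["targets"]}

```bash
mkdir -p pics
cat > h.py <<'E'
import numpy as np, cv2
from cell import ctrl
from scipy.spatial.transform import Rotation as R
def snap(cam,name=None):
    s=ctrl.read_state(); im,d=ctrl.get_image(cam)
    if name: cv2.imwrite('pics/'+name+'.png',im[:,:,::-1])
    return s,im,d
def toolT(s):
    T=np.eye(4); T[:3,:3]=R.from_euler('xyz',s['tool_rot']).as_matrix(); T[:3,3]=s['eef_pos']; return T
def cloud(cam,d,s):
    c=ctrl.calibration(cam); f=192/np.tan(np.radians(c['vfov']/2))
    v,u=np.mgrid[0:384,0:512]
    p=np.stack([(u-c['cx'])/f*d,(v-c['cy'])/f*d,d,np.ones_like(d)],-1)
    E=np.array(c['extrinsics']) if 'extrinsics' in c else toolT(s)@np.array(c['mount'])
    w=(p@E.T)[...,:3]; w[d<=0]=np.nan; return w
E
python3 - <<'E'
from h import *
np.set_printoptions(precision=1,suppress=True)
ims=[]
for cam in ['scene','side']:
    s,im,d=snap(cam); ims.append(im); w=cloud(cam,d,s); np.save(cam+'.npy',w)
    print(cam,np.array(ctrl.calibration(cam)['extrinsics'])[:3,3])
    for n in ['jar','lid','holder','mug','spoon','spice_jar']:
        for r in ctrl.trace(cam,n)[:4]:
            q=w[r['pixels']]; q=q[~np.isnan(q[:,0])]
            print(n,round(r['confidence'],2),np.round(r['bbox']),np.percentile(q,[3,50,97],axis=0).round(0).tolist() if len(q) else '', np.median(im[r['pixels']],axis=0))
print(s)
cv2.imwrite('pics/a.png',cv2.resize(np.vstack(ims),(800*2//2,1200))[:600,:,::-1]);cv2.imwrite('pics/b.png',cv2.resize(ims[1],(800,600))[:,:,::-1])
E
```

```text
scene [ 281.2 -466.   747. ]
jar 0.74 [194. 168. 218. 197.] [[433.0, 162.0, 9.0], [459.0, 175.0, 47.0], [499.0, 194.0, 73.0]] [83.5 65.  42. ]
jar 0.63 [168. 130. 196. 170.] [[410.0, 286.0, 8.0], [436.0, 295.0, 67.0], [465.0, 340.0, 96.0]] [96. 38. 36.]
lid 0.97 [237. 170. 263. 193.] [[551.0, 134.0, 3.0], [579.0, 157.0, 17.0], [607.0, 190.0, 19.0]] [168.  43.  40.]
lid 0.93 [191. 152. 215. 174.] [[439.0, 168.0, 85.0], [466.0, 191.0, 101.0], [497.0, 226.0, 104.0]] [26. 24. 25.]
lid 0.75 [147. 187. 176. 206.] [[318.0, 182.0, -1.0], [346.0, 206.0, 17.0], [376.0, 252.0, 20.0]] [166.  43.  40.]
holder 0.88 [231. 282. 324. 370.] [[390.0, -270.0, 1.0], [452.0, -212.0, 30.0], [511.0, -150.0, 37.0]] [56. 57. 55.]
mug 0.69 [266. 190. 303. 237.] [[543.0, -47.0, 12.0], [582.0, 0.0, 67.0], [620.0, 52.0, 100.0]] [106. 100.  89.]
spoon 0.63 [194. 228. 246. 254.] [[375.0, 15.0, -1.0], [442.0, 26.0, 5.0], [496.0, 37.0, 11.0]] [142. 145. 150.]
spice_jar 0.94 [291. 152. 314. 191.] [[669.0, 75.0, 1.0], [681.0, 84.0, 68.0], [708.0, 114.0, 106.0]] [96. 87. 71.]
side [ 290.6 -852.5  686.8]
jar 0.83 [184. 1
[... 703 characters left out ...]
[393.0, -271.0, 1.0], [454.0, -214.0, 27.0], [514.0, -151.0, 37.0]] [40. 40. 37.]
spoon 0.65 [192. 226. 246. 238.] [[376.0, 13.0, -1.0], [457.0, 25.0, 5.0], [497.0, 41.0, 11.0]] [130. 132. 134.]
spice_jar 0.94 [307. 160. 324. 201.] [[671.0, 73.0, 5.0], [684.0, 80.0, 64.0], [706.0, 104.0, 105.0]] [81. 71. 57.]
{'clock': 0.35, 'qpos': array([-1.2,  0.6,  0. ,  1.5, -0. ,  1. , -0. ]), 'qd': array([ 0., -0., -0., -0., -0., -0.,  0.]), 'tau': array([ -0. , -56.3,   1.2, -19.3,   0. ,   0. ,   0. ]), 'eef_pos': array([280.2, 586.4, 233. ]), 'tool_rot': array([-3.1, -0. ,  2.7]), 'force': array([-0.2,  0.2,  0.7]), 'torque': array([ 0.,  0., -0.]), 'gripper_force': 0.0, 'width': 85.40204953286784}
```

View pics/a.png

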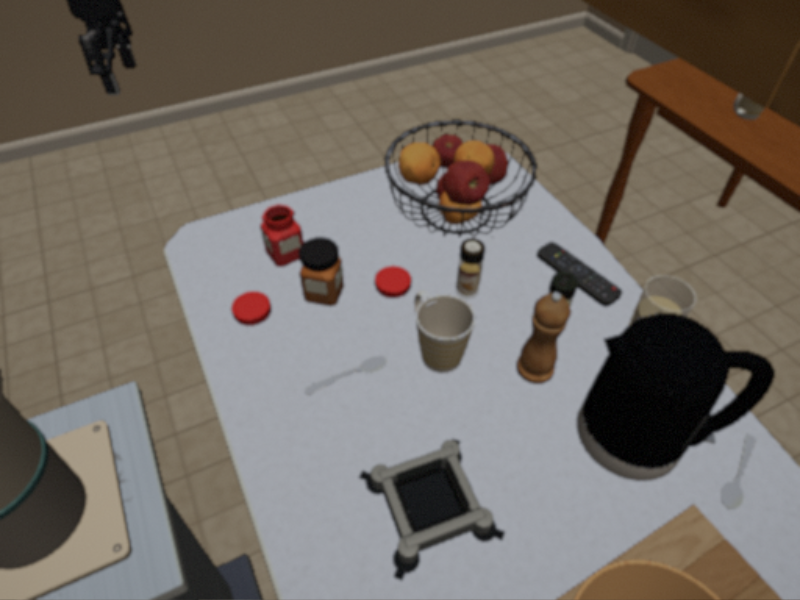

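Run:
```python
from h import *
s=ctrl.read_state();print(s['eef_pos'],s['tool_rot'])
for cam in ['scene','side']:
    w=np.load(cam+'.npy').reshape(-1,3)
    def sel(x0,x1,y0,y1,z0,z1):
        m=(w[:,0]>x0)&(w[:,0]<x1)&(w[:,1]>y0)&(w[:,1]<y1)&(w[:,2]>z0)&(w[:,2]<z1); return w[m]
    q=sel(420,515,140,245,97,106); print(cam,'lid',len(q),cv2.minEnclosingCircle(q[:,:2].astype(np.float32)),q.mean(0))
    q=sel(380,530,-300,-130,33,40); print('holder',cv2.minAreaRect(q[:,:2].astype(np.float32)),len(q))
    q=sel(420,515,140,245,20,60); print('body',cv2.minAreaRect(q[:,:2].astype(np.float32)),len(q))
    q=sel(420,515,140,200,20,60); n=q[np.argsort(q[:,1])]; 
    for x in range(425,510,6):
        t=q[(abs(q[:,0]-x)<3)]; print(x,len(t), np.median(t[:,1]).round(1) if len(t) else '',end='; ')
    q=sel(515,660,-80,80,90,106); print('mug',cv2.minAreaRect(q[:,:2].astype(np.float32)))
    q=sel(400,500,250,350,88,112); print('red',cv2.minEnclosingCircle(q[:,:2].astype(np.float32)) )
```

```text
[280.24659185 586.51221951 233.26258371] [ 3.14151504e+00 -4.50715204e-05  2.69577742e+00]
scene lid 380 ((468.1822509765625, 197.79751586914062), 32.94210433959961) [467.30488047 196.34892147 101.1362899 ]
holder ((454.4962463378906, -205.54110717773438), (122.18803405761719, 121.6900863647461), 84.38742065429688) 1596
body ((466.428466796875, 178.69003295898438), (34.7298469543457, 72.67868041992188), 87.26085662841797) 293
425 0 ; 431 22 192.2; 437 30 185.9; 443 30 180.9; 449 31 175.7; 455 29 170.3; 461 30 166.2; 467 28 163.0; 473 22 163.0; 479 21 165.1; 485 14 173.5; 491 15 179.9; 497 13 185.3; 503 8 193.1; 509 0 ; mug ((583.74072265625, -4.790782928466797), (91.99776458740234, 84.28740692138672), 52.475215911865234)
red ((439.88922119140625, 316.4104309082031), 28.204999923706055)
side lid 268 ((468.2781677246094, 196.98878479003906), 33.05173110961914) [469.00530508 194.71524283 100.29376044]
holder ((455.91888427734375, -207.31837463378906), (122.35599517822266, 120.3713150024414), 84.06587982177734) 1215
body ((469.9217224121094, 176.87571716308594), (74.52359008789062, 40.375762939453125), 1.0564522743225098) 382
425 0 ; 431 12 192.9; 437 37 187.3; 443 36 181.8; 449 36 176.1; 455 33 171.2; 461 40 166.9; 467 34 162.3; 473 29 162.0; 479 30 164.0; 485 21 168.3; 491 24 176.0; 497 25 184.7; 503 21 190.1; 509 4 196.8; mug ((580.6533813476562, -7.670356750488281), (88.17037200927734, 89.86430358886719), 43.31033706665039)
red ((440.5713806152344, 314.266845703125), 28.219280242919922)
```

The picture shows the amber jar with the black lid at about (320,270). The holder is at (430,495), with the mug between them at (445,330). The red jar at (283,235) and the red lids are look-alikes. I'll move above the jar next.

Call:
play_rows(targets=[[0,-33.7,-27.0,-2,0],[0,-33.7,-27.0,-2,0],[0,-33.7,-27.0,-2,0],[0,-33.7,-27.0,-2,0],[0,-33.7,-27.0,-2,0],[0,-33.7,-27.0,-2,0],[0,-33.7,-27.0,-2,0],[0,-33.7,-27.0,-2,0],[0,-33.7,-27.0,-2,0],[0,-33.7,-27.0,-2,0]])

```text
clock: 1.7
eef_pos: [470.5, 191.8, 253.8]
tool_rot: [-3.14, 0.003, 2.686]
force: [-0.4, 0.1, 0.4]
width: 85.1
gripper_force: 0.0
```

Run:
```python
from h import *
np.set_printoptions(precision=2,suppress=True)
s,im,d=snap('wrist','w1'); w=cloud('wrist',d,s)
print(s['eef_pos'],np.degrees(s['tool_rot']),s['qpos'],s['width'],ctrl.finger_overhang,s['clock']); print(ctrl.calibration('wrist'))
for r in ctrl.trace('wrist','lid')[:3]: 
    q=w[r['pixels']]; q=q[q[:,2]>97]; print(r['bbox'],r['confidence'],np.nanmedian(w[r['pixels']],0),len(q), cv2.minEnclosingCircle(q[:,:2].astype(np.float32)) if len(q) else '')
v=w.reshape(-1,3); 
for z0,z1 in [(62,72),(97,106)]:
    q=v[(abs(v[:,0]-468)<60)&(abs(v[:,1]-197)<60)&(v[:,2]>z0)&(v[:,2]<z1)]
    if len(q): print(z0,len(q),cv2.minAreaRect(q[:,:2].astype(np.float32)),q.mean(0))
```

```text
[470.52 191.77 253.77] [-179.93    0.18  153.92] [-0.5   0.4   0.07  1.88 -0.03  0.86  0.71] 85.14579657983457 25.0 1.7
{'vfov': 58.72454715541591, 'cx': 255.85808957683676, 'cy': 194.87922564293746, 'mount': array([[   0.  ,   -0.95,   -0.31,   80.52],
       [   1.  ,    0.  ,   -0.  ,   -0.14],
       [   0.  ,   -0.31,    0.95, -140.13],
       [   0.  ,    0.  ,    0.  ,    1.  ]])}
[188.5, 3.4, 255.7, 75.5] 0.94 [345.97 212.4   16.77] 0 
[252.7, 219.2, 305.1, 270.0] 0.72 [577.59 164.85  16.42] 0 
[227.6, 134.0, 297.3, 205.2] 0.59 [466.69 199.08 100.59] 3819 ((468.5789794921875, 197.9712677001953), 31.921754837036133)
62 361 ((450.7238464355469, 211.04649353027344), (59.62778091430664, 19.643413543701172), 57.69950485229492) [446.44 210.04  67.11]
97 3859 ((468.113525390625, 197.84548950195312), (63.34306335449219, 62.91737365722656), 66.70057678222656) [467.58 198.33 100.59]
```

View pics/w1.png

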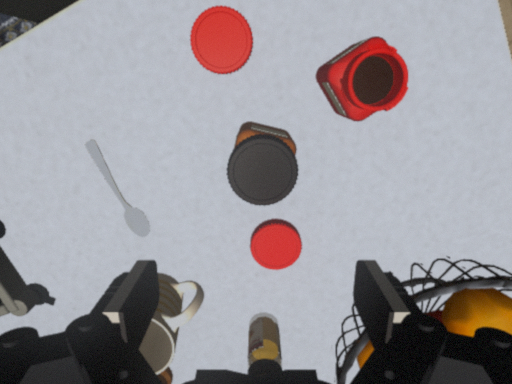

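The wrist view has the lid at (263,170), with the amber body just behind it. The red lids and red jar stand clear of the fingers. Before grasping I'll refine the jar and holder yaw.

Run:
```python
from h import *
from scipy.optimize import minimize
for cam in ['scene','side']:
    w=np.load(cam+'.npy').reshape(-1,3)
    def sel(x0,x1,y0,y1,z0,z1):
        return w[(w[:,0]>x0)&(w[:,0]<x1)&(w[:,1]>y0)&(w[:,1]<y1)&(w[:,2]>z0)&(w[:,2]<z1)]
    q=sel(420,515,140,245,15,58)[:,:2]
    def cost(p,c=[468.4,197.9]):
        a=p[0]; l=(q-p[1:])@np.array([[np.cos(a),-np.sin(a)],[np.sin(a),np.cos(a)]])
        b=np.abs(l)-18; dd=np.hypot(*np.maximum(b,0).T)+np.minimum(b.max(1),0)-12
        return np.minimum(np.abs(dd),4).mean()
    b=min((minimize(cost,[a,468.4,197],method='Nelder-Mead') for a in np.radians(range(0,90,10))),key=lambda r:r.fun)
    print(cam,'jar',np.degrees(b.x[0])%90,b.x[1:],b.fun)
    q=sel(380,530,-300,-130,32,40)[:,:2]
    def hc(p):
        l=np.abs((q-p[1:])@np.array([[np.cos(p[0]),-np.sin(p[0])],[np.sin(p[0]),np.cos(p[0])]])).max(1)
        return (np.clip(37-l,0,6)+np.clip(l-52,0,6)).mean()
    b=min((minimize(hc,[a,455,-206],method='Nelder-Mead') for a in np.radians(range(0,90,10))),key=lambda r:r.fun)
    print('holder',np.degrees(b.x[0])%90,b.x[1:],b.fun)
```

```text
scene jar 50.21043944817969 [468.43607777 199.07214357] 0.7998415227399769
holder 84.5055719960958 [ 454.03157146 -206.10498798] 0.676667118405212
side jar 49.894641033656356 [469.82280831 198.43423326] 1.1799454394044988
holder 84.79190890673125 [ 455.15445482 -207.45909576] 0.5885623640954626
```

Call:
play_rows(targets=[[0,0,0,1,8.5],[0,0,0,2,17],[0,0,0,3,25.5],[0,0,0,5,34],[0,0,0,7,42.5],[0,0,0,9,51],[0,0,0,10,60],[0,0,0,10,60],[0,0,0,10,60],[0,0,0,10,60]])

```text
clock: 2.8
eef_pos: [468.1, 198.6, 153.8]
tool_rot: [3.141, -0.001, 1.652]
force: [-0.5, -0.3, 0.6]
width: 85.5
gripper_force: 0.0
```

Run:
```python
from h import *
np.set_printoptions(precision=2,suppress=True)
s,im,d=snap('wrist'); w=cloud('wrist',d,s)
s=ctrl.read_state()
print(s['eef_pos'],np.degrees(s['tool_rot']),s['qpos'],s['clock'])
v=w.reshape(-1,3); q=v[(abs(v[:,0]-468)<60)&(abs(v[:,1]-197)<60)&(v[:,2]>97)&(v[:,2]<106)]
c,r=cv2.minEnclosingCircle(q[:,:2].astype(np.float32)); print(len(q),c,r,q[:,2].mean())
D=np.array([*c,101.5])-s['eef_pos']; print('tool',toolT(s)[:3,:3].T@D)
```

```text
[468.2  198.35 153.94] [179.93  -0.06  94.62] [-0.67  0.56  0.31  2.   -0.28  0.62 -0.09] 2.85
7707 (469.00555419921875, 198.4355926513672) 32.07707977294922 100.71406201410065
tool [-0.04  0.74 52.44]
```

Call:
play_rows(targets=[[0,0,0.05,2.5,0],[0,0,0.05,4.8,0],[0,0,0.05,5.8,0],[0.3,0,0.05,5.8,0],[1,0,0.05,5.8,0],[1,0,0.05,5.8,0],[1,0,0.05,5.8,0],[1,0,0.05,5.8,0],[1,0,0.05,5.8,0],[1,0,0.05,5.8,0]])

```text
clock: 3.85
eef_pos: [469.2, 197.6, 96.6]
tool_rot: [3.14, -0.001, 1.649]
force: [-0.6, -0.3, 7.3]
width: 59.4
gripper_force: 64.1
```

Run:
```python
from h import *
s=ctrl.read_state(); print(s['eef_pos'],s['width'],s['gripper_force'],s['force'])
ctrl.get_image('side');s,im,d=snap('scene')
cv2.imwrite('pics/g.png',cv2.resize(im[110:230,140:300],(800,600),interpolation=cv2.INTER_CUBIC)[:,:,::-1])
```

```text
[469.17818507 197.63661188  96.5721858 ] 59.438580491641346 64.09561109729111 [-0.59231665 -0.2715499   7.26432617]
```

View pics/g.png

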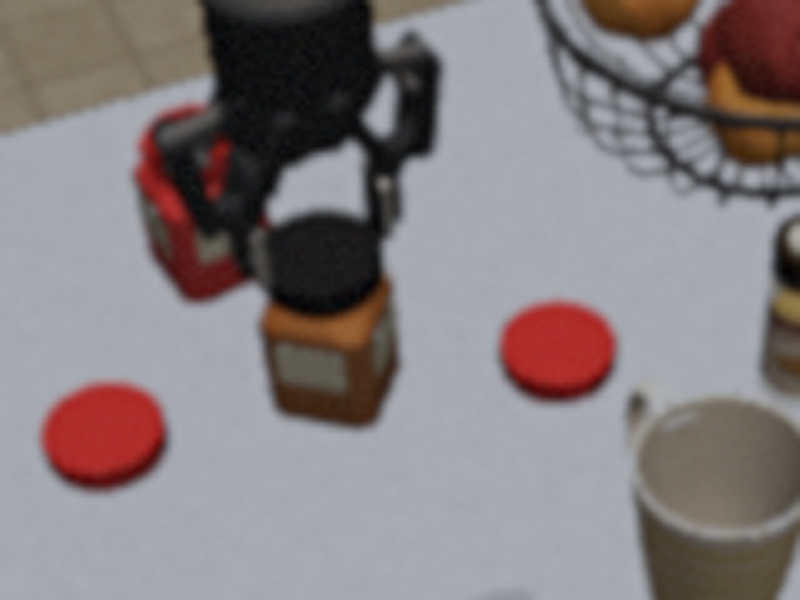

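The gripper holds the black lid near mid-height, and the jar stands upright. I'll lift it and carry it over.

Call:
play_rows(targets=[[1,0,0,-1,0],[1,0,0,-4,0],[1,0,0,-8,0],[1,0,0,-12,0],[1,-2,0,-13,0],[1,-5,-0.6,-13,0],[1,-9,-1.0,-13,0],[1,-13,-1.5,-13,0],[1,-17,-2.0,-13,0],[1,-21,-2.4,-13,0]])

```text
clock: 4.95
eef_pos: [459.4, -15.6, 225.1]
tool_rot: [-3.14, -0.0, 1.649]
force: [0.3, 0.1, -3.7]
width: 59.3
gripper_force: 66.1
```

Call:
play_rows(targets=[[1,-4,-0.5,0,-5],[1,-8,-1.0,0,-10],[1,-12,-1.4,0,-16],[1,-15.5,-1.8,0,-22],[1,-18,-2.1,0,-28],[1,-19.2,-2.2,0,-34.5],[1,-19.2,-2.2,0,-34.5],[1,-19.2,-2.2,0,-34.5],[1,-19.2,-2.2,0,-34.5],[1,-19.2,-2.2,0,-34.5]])

```text
clock: 5.95
eef_pos: [453.8, -205.4, 225.1]
tool_rot: [3.142, -0.001, 2.252]
force: [-0.7, 0.1, -3.8]
width: 59.3
gripper_force: 66.1
```

```bash
cat > chk.py <<'E'
from h import *
from scipy.optimize import minimize
np.set_printoptions(precision=2,suppress=True)
s=ctrl.read_state(); e=s['eef_pos']; print(e,np.degrees(s['tool_rot']),s['qpos'],s['width'],s['force'],s['clock'])
pic=[]
for cam in ['scene','side','wrist']:
    s,im,d=snap(cam); w=cloud(cam,d,s).reshape(-1,3); pic.append(im)
    def sel(r,z0,z1,c=e[:2]):
        return w[(np.hypot(*(w[:,:2]-c).T)<r)&(w[:,2]>z0)&(w[:,2]<z1)]
    f=e[2]-96.5
    q=sel(50,f+6,f+60)
    def rot(p): return np.array([[np.cos(p[0]),-np.sin(p[0])],[np.sin(p[0]),np.cos(p[0])]])
    def cost(p):
        b=np.abs((q[:,:2]-p[1:])@rot(p))-18; dd=np.hypot(*np.maximum(b,0).T)+np.minimum(b.max(1),0)-12
        return np.minimum(np.abs(dd),4).mean()
    if len(q)>40:
        b=min((minimize(cost,[a,*e[:2]],method='Nelder-Mead') for a in np.radians(range(0,90,10))),key=lambda r:r.fun)
        print(cam,'jar',len(q),np.degrees(b.x[0])%90,b.x[1:],b.fun,'zmin',np.percentile(sel(50,f-15,f+60)[:,2],2) )
    q=sel(90,32,40,np.array([454.5,-206.8]))
    def hc(p):
        l=np.abs((q[:,:2]-p[1:])@rot(p)).max(1); return (np.clip(37-l,0,6)+np.clip(l-52,0,6)).mean()
    if len(q)>100:
        b=min((minimize(hc,[a,454.5,-206.8],method='Nelder-Mead') for a in np.radians([70,80,90])),key=lambda r:r.fun)
        print('holder',len(q),np.degrees(b.x[0])%90,b.x[1:],b.fun)
print(ctrl.read_state()['clock'])
def save(n,*i): cv2.imwrite('pics/%s.png'%n,np.hstack([cv2.resize(pic[k],(400,300)) for k in i])[:,:,::-1])
E
python3 -c "
from chk import *
cv2.imwrite('pics/h.png',np.hstack([cv2.resize(pic[0][180:384,180:384],(400,400)),cv2.resize(pic[2],(400,400))])[:,:,::-1])"
```

```text
[ 453.83 -205.4   225.12] [180.    -0.04 129.01] [ 0.21  0.43  0.23  1.95 -0.13  0.78  1.19] 59.33211562807891 [-0.66  0.12 -3.81] 5.95
scene jar 590 84.97807884512872 [ 452.8  -204.14] 0.39132785000371045 zmin 132.85777239798196
holder 1368 84.63529359293372 [ 453.6  -206.09] 0.6995181127290157
side jar 906 84.94312847787332 [ 453.75 -204.56] 0.8112897598514475 zmin 131.61958639249585
holder 1394 84.41587413684113 [ 455.03 -207.35] 0.631158110764118
wrist jar 1867 85.04981991230824 [ 453.23 -205.37] 0.2900780016160952 zmin 133.15862448388745
holder 4608 84.37930494103836 [ 454.51 -206.05] 0.7290775596033865
6.1
```

View pics/h.png

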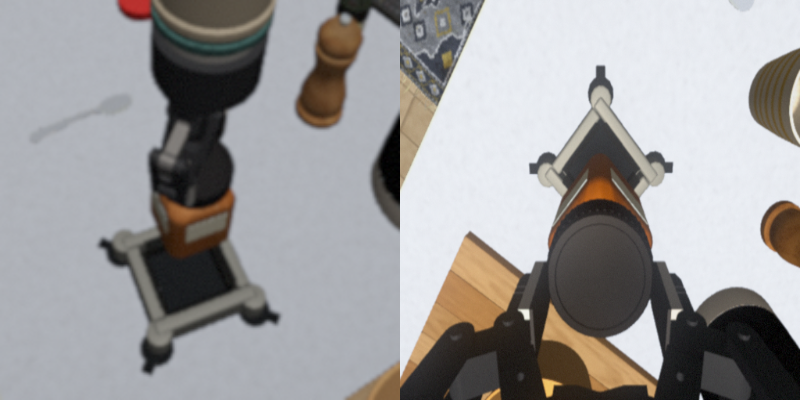

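The jar hangs upright over the pocket and is square with it. It needs about 2 mm of correction, then I'll lower it to just above the mouth.

Call:
play_rows(targets=[[1,-0.2,0,2,0.4],[1,-0.2,0,4,0.4],[1,-0.2,0,6,0.4],[1,-0.2,0,7.5,0.4],[1,-0.2,0,8.2,0.4],[1,-0.2,0,8.2,0.4],[1,-0.2,0,8.2,0.4]])

```text
clock: 6.8
eef_pos: [455.5, -208.4, 143.7]
tool_rot: [3.141, 0.001, 2.244]
force: [-0.2, 0.1, -3.5]
width: 59.2
gripper_force: 66.1
```

```bash
python3 -c "
from chk import *"
```

```text
[ 455.51 -208.43  143.68] [179.98   0.05 128.56] [ 0.24  0.56  0.19  2.02 -0.18  0.58  1.23] 59.187828869812265 [-0.22  0.11 -3.52] 6.8
scene jar 437 84.48791478066744 [ 454.59 -207.2 ] 0.38625742958395815 zmin 32.87417113807783
holder 1239 84.24791875932516 [ 454.43 -206.  ] 0.6719209084902248
side jar 762 84.51857626977795 [ 455.74 -207.68] 0.8133503504511138 zmin 32.942086033579024
holder 1165 83.92145159489826 [ 455.46 -207.11] 0.7062716733585556
wrist jar 1855 84.54736694195817 [ 455.14 -208.23] 0.3053863991041474 zmin 32.69840546967099
holder 7676 84.47486485027237 [ 454.74 -205.8 ] 0.7200439323176742
6.95
```

Call:
play_rows(targets=[[1,0.1,0.04,0.3,0],[1,0.1,0.04,1.0,0],[1,0.1,0.04,1.8,0],[1,0.1,0.04,2.5,0],[1,0.1,0.04,2.7,0],[1,0.1,0.04,2.7,0]])

```text
clock: 7.55
eef_pos: [454.3, -207.2, 115.5]
tool_rot: [-3.141, -0.001, 2.244]
force: [0.4, 0.1, -3.8]
width: 59.4
gripper_force: 66.1
```

Call:
play_rows(targets=[[1,0,0,0.3,0],[1,0,0,0.6,0],[1,0,0,0.8,0],[1,0,0,0.9,0],[1,0,0,0.95,0],[1,0,0,0.95,0]])

```text
clock: 8.15
eef_pos: [454.8, -207.3, 106.9]
tool_rot: [3.141, 0.0, 2.244]
force: [0.3, 0.5, -2.2]
width: 59.3
gripper_force: 66.6
```

Call:
play_rows(targets=[[1,0,0,0.05,0],[1,0,0,0.1,0],[1,0,0,0.15,0],[1,0,0,0.15,0]])

```text
clock: 8.55
eef_pos: [454.9, -207.2, 106.5]
tool_rot: [3.141, 0.0, 2.244]
force: [-2.4, 2.8, 12.7]
width: 59.3
gripper_force: 69.5
```

Call:
play_rows(targets=[[1,0,0,0,-3],[1,0,0,0,-7],[1,0,0,0,-12],[1,0,0,-0.02,-17],[1,0,0,-0.03,-22],[1,0,0,-0.05,-27],[1,0,0,-0.06,-32],[1,0,0,-0.07,-37],[1,0,0,-0.08,-42],[1,0,0,-0.08,-42]])

```text
clock: 9.55
eef_pos: [456.2, -207.0, 107.7]
tool_rot: [3.141, 0.003, 2.979]
force: [-1.1, 2.1, 14.4]
width: 59.4
gripper_force: 69.8
```

```bash
python3 -c "
from chk import *
print(s['torque'],s['gripper_force'])"
```

```text
[ 456.19 -207.02  107.74] [179.98   0.2  170.68] [ 0.4   0.61 -0.04  2.04  0.05  0.48  1.73] 59.36459850720423 [-1.11  2.13 14.38] 9.55
scene jar 931 88.27539259168162 [ 453.52 -206.04] 2.4703987515376764 zmin 10.296473884877788
holder 1284 83.48549559323911 [ 454.35 -205.83] 0.9502506911873749
side jar 1144 88.2448588591053 [ 454.58 -206.3 ] 2.203117529446195 zmin 0.020787744539434497
holder 1261 83.11204196564574 [ 455.71 -206.06] 1.1522019561016945
wrist jar 6259 87.01631857549548 [ 454.02 -199.82] 2.8323754024189767 zmin 10.254756000459038
holder 9694 83.91919251614661 [ 453.37 -206.77] 0.7083934237884434
9.7
[0.58 0.27 0.02] 69.81353224720806
```

Call:
play_rows(targets=[[1,0,0,0,-5],[1,0,0,0,-10],[1,0,0,0,-14],[1,0,0,0,-16],[1,0,0,0,-16]])

```text
clock: 10.2
eef_pos: [456.2, -207.0, 108.0]
tool_rot: [-3.141, 0.003, -3.027]
force: [-1.7, 3.9, 16.7]
width: 59.8
gripper_force: 70.4
```

```bash
python3 -c "
from h import *
s=ctrl.read_state();print(s['torque'],s['force'],np.degrees(s['tool_rot']),s['qpos'],s['eef_pos'])"
```

```text
[ 0.7561445   0.45569493 -0.09137691] [-1.65841567  3.88909222 16.70318627] [-179.95454866    0.19554512 -173.4151273 ] [ 0.45008899  0.61245964 -0.11659771  2.04312905  0.14081773  0.48991385
  1.91605549] [ 456.16137011 -207.0080381   108.04076296]
```

Call:
play_rows(targets=[[1,0,0,-0.1,0],[1,0,0,-0.25,0],[1,0,0,-0.4,0],[1,0,0,-0.5,0],[1,0,0,-0.5,0]])

```text
clock: 10.7
eef_pos: [454.8, -207.2, 110.9]
tool_rot: [3.142, 0.0, -3.027]
force: [1.1, 0.9, 0.1]
width: 59.3
gripper_force: 66.8
```

Call:
play_rows(targets=[[1,0,0,-0.3,0],[1,0,0,-0.8,0],[1,0,0,-1.5,0],[1,0,0,-2.3,0],[1,0,0,-3.0,0],[1,0,0,-3.2,0],[1,0,0,-3.2,0],[1,0,0,-3.2,0]])

```text
clock: 11.5
eef_pos: [454.6, -207.3, 143.0]
tool_rot: [3.142, -0.0, -3.027]
force: [-0.4, 0.1, 0.5]
width: 59.7
gripper_force: 66.8
```

Run:
```python
from h import *
np.set_printoptions(precision=2,suppress=True)
pic=[]
for cam in ['scene','side','wrist']:
    s,im,d=snap(cam); w=cloud(cam,d,s).reshape(-1,3); pic.append(im); e=s['eef_pos']
    r=np.hypot(*(w[:,:2]-[454.6,-206.8]).T)
    for n,R0,z0,z1 in [('lidtop',45,e[2]+2,e[2]+9),('lidside',45,e[2]-12,e[2]),('shoulder',48,72,82)]:
        q=w[(r<R0)&(w[:,2]>z0)&(w[:,2]<z1)]
        if len(q)>20: print(cam,n,len(q),cv2.minEnclosingCircle(q[:,:2].astype(np.float32)),cv2.minAreaRect(q[:,:2].astype(np.float32)),np.median(q[:,2]),np.percentile(q[:,2],[2,98]))
print(s['eef_pos'],np.degrees(s['tool_rot']),s['force'],s['clock'])
a=cv2.resize(pic[0][200:360,200:360],(400,400)); b=cv2.resize(pic[2],(400,400))
cv2.imwrite('pics/l.png',np.hstack([a,b])[:,:,::-1])
```

```text
scene lidtop 609 ((447.96173095703125, -209.51083374023438), 35.69511795043945) ((449.29046630859375, -206.53961181640625), (58.856990814208984, 58.88071060180664), 44.3756103515625) 147.1471667813089 [145.29 149.87]
scene lidside 84 ((439.21282958984375, -213.31150817871094), 27.559085845947266) ((431.6734924316406, -217.0846710205078), (16.861658096313477, 55.11796569824219), 26.58618927001953) 137.2083345608939 [131.36 142.61]
scene shoulder 263 ((453.3562927246094, -206.11935424804688), 37.294307708740234) ((442.9974670410156, -216.89053344726562), (44.624263763427734, 74.47166442871094), 45.92723083496094) 78.57996717343894 [72.42 81.72]
side lidtop 398 ((450.6690673828125, -210.4663848876953), 37.413124084472656) ((453.8416748046875, -209.79713439941406), (62.2754020690918, 64.14889526367188), 53.144142150878906) 146.89008710595704 [144.96 150.71]
side lidside 176 ((452.85015869140625, -210.2227783203125), 31.831003189086914) ((448.92962646484375, -223.63177490234375), (31.884225845336914, 63.56253433227539), 73.6550064086914) 136.71468296288106 [131.23 142.49]
side shoulder 26
[... 224 characters left out ...]
810302734375, -208.89498901367188), 40.67637252807617) ((452.6007080078125, -207.42483520507812), (63.62071228027344, 64.7108154296875), 49.59138870239258) 146.58436103974347 [145.26 148.46]
wrist lidside 886 ((446.705810546875, -208.55076599121094), 31.06380271911621) ((434.1584167480469, -209.83409118652344), (25.66273307800293, 62.12588119506836), 5.839730262756348) 137.37141661808755 [131.22 142.52]
wrist shoulder 1542 ((443.0780029296875, -206.80496215820312), 31.12711524963379) ((436.4302978515625, -207.14361572265625), (27.601436614990234, 61.032901763916016), 3.42046856880188) 78.91285644235306 [72.64 81.88]
[ 454.48 -207.19  142.73] [ 179.98   -0.03 -173.44] [ 0.76 -0.01 -0.76] 11.6
```

View pics/l.png

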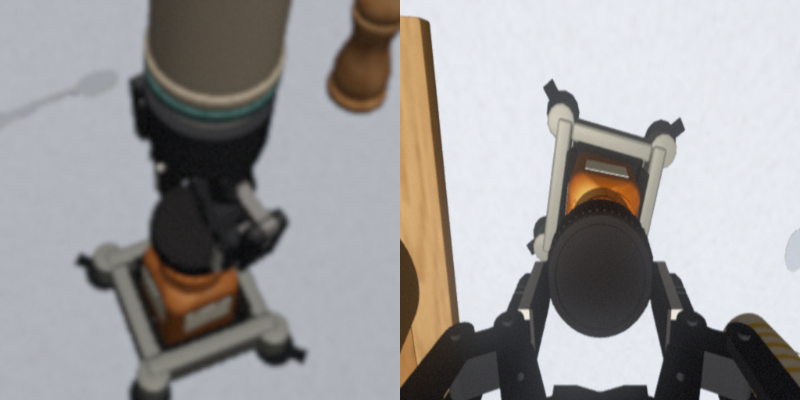

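The jar is seated, with its shoulder at z≈78. The lid is held about 23 mm above the mouth and centred to within about 1.5 mm. I'll check that it's level, then hand in.

Run:
```python
from h import *
s,im,d=snap('wrist'); w=cloud('wrist',d,s).reshape(-1,3); e=s['eef_pos']
q=w[(np.hypot(*(w[:,:2]-[453.3,-207.3]).T)<28)&(w[:,2]>e[2]+1)&(w[:,2]<e[2]+9)]
c=np.linalg.lstsq(np.c_[q[:,:2]-e[:2],np.ones(len(q))],q[:,2],rcond=None)[0]
print(np.degrees(c[:2]),c[2],abs(s['qd']).max(),s['clock'])
if np.hypot(*np.degrees(c[:2]))<4: print(ctrl.finish_job())
```

```text
[-0.19109423  0.24788493] 146.48319137206008 0.001259650193355432 11.65
the job is handed in; nothing more can be done
None
```

The jar stands fully home in the holder and its lid is unscrewed; I handed the job in at 11.7 s with the lid held level and still, about 23 mm above the mouth and centred to within about 1.5 mm.

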